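# Square up a seat-frame corner with an assembly square

### The arm

A 7-joint arm with a two-finger parallel gripper is mounted at the origin on the work surface. World frame = base frame: x ahead of the robot, y to its left, z up, the work surface at z = 0. Lengths are in m, angles in degrees, forces in N, time in s.
With the tool pointing down it reaches from about 0.4 to 0.875 m from the base axis. Payload 6.5 kg.
Tool frame: the origin (TCP) lies between the finger pads, 19 mm behind the fingertips; this is the grasp point; z points along the fingers, y is the line along which they close (so a half turn about z gives the same grasp; the last joint's range is limited). The gripper opens to 85 mm and grips with 20 to 120 N. Pads are 22 mm wide; open, the fingers measure 114 mm over their backs; the gripper's body (76 mm by 85 mm) begins 54 mm behind the grasp point. The pads swing forward as they close: fully open they stand 13 mm farther back than shut.
Start: joints at [-68.365, 30.733, -0.252, 88.115, 0.149, 61.152, -4.079], TCP at [0.279, 0.587, 0.25] pointing down, gripper open.
Joint ranges: [-154.64, 154.64], [-21.42, 123.67], [-72.66, 72.17], [13.99, 137.28], [-74.86, 254.86], [10.95, 109.41], [-158.01, 158.01]. Speed limits (degrees/s): [136.94, 136.94, 180, 180, 180, 180, 180].

### API

Orientations are given as a 3x3 rotation matrix whose columns are the frame's x, y, z axes.
In Python, from bench import robot gives the robot as it stands.
- The arm moves only by the shell command python3 -m crank 'ROWS' [OPENING] [FORCE]. ROWS is JSON, a list of rows, each an object with "linear": the shift along the tool's x, y, z normalised to -1 to 1, where 1 is 300 mm, a list of three; "dr": the turn, a rotation vector about the tool's x, y, z normalised to -1 to 1, where 1 is 45 degrees, a list of three. In form: [{"linear": [tx, ty, tz], "dr": [ax, ay, az]}, ...]. A call has exactly 5 rows; each row is the pose to reach, as a shift and turn from the pose commanded when the call began, along the tool's axes at that moment; what a row does not reach only later rows make up. A row lasts 1/10 s, in which the tool goes at most 50 mm and 8.59 degrees, less where a joint would pass 70% of its speed; a pose out of reach is approached as far as the arm can. A call with a number of a shift or a turn outside -1 to 1 is refused whole. A call with a gripper value outside its range is refused whole. OPENING is the gripper's target within -1 to 1 (fully open at 1, half-way at 0, shut at -1), set as the call begins (- or left out, the last holds). The fingers move at their own pace and stop on an object; FORCE is the grip in N (left out, the last holds). Time passes only in rows, so rows that repeat a pose let the fingers close, or fill a call up. It gives the time, the measured TCP pose, the force, the opening and the grip force at its end, in the units of the state.
- robot.sense(): the state, without advancing time (a new reading comes with each control period).
- robot.camera(name): name is "scene" or "top" or "wrist"; returns (picture, depth): 384x512x3 uint8, red, green, blue; 384x512 float32, m along the optical axis (not along the pixel's ray), 0 where there is no reading.
- robot.camera_model(name): a dict with "fx", "fy", "cx", "cy" (pixels), "k1" (the pictures are not rectified: a ray, as slopes to the right and down, at radius r is drawn at 1 + k1 r^2 times it, then the intrinsics apply), "view" (4x4, takes a point from world to camera coordinates); the wrist camera has in their place "T_tool_cam" (4x4, takes a point from camera to tool coordinates, whose origin is the TCP and whose axes are the flange's). Camera axes: x right, y up, looking along -z (the intrinsics and any distortion apply to the point x, -y, -z); pixel columns grow to the right and rows downward; lengths in m; the calibration is good to about 2 mm. A picture is of the moment at which its call begins: read the wrist's pose just before it. camera_model takes no time and is no camera call.
- robot.finish_job(): hands the job in; it is judged then, once.
Trained networks look in the newest picture that a camera, given by its name, has taken for a name from the list of things; names that differ only in an ending like _2 or _b are one class to them, and where a whole thing is asked for, a point or a joint stands for the part that bears it (a point fixed in the world has none). Each returns a list of dicts, best first, with "score" (0 to 1); they miss things now and then, are a little off and sometimes report something else, mostly with a low value. They report only what shows in the picture. A call takes as long as a camera call.
- robot.outline_of(camera, label): "mask" (384x512 bool, what is visible of it) and "rect" ([left, top, width, height] in pixels, round what is visible of it).
The state is a dict: "t": time; "q": joint angles; "joint_velocities": joint speeds; "effort": joint torques, N m; "eef_pos": TCP position; "orientation": TCP orientation; "contact_force": force on the tool from outside, world axes, zero at the start; "ft_torque": the same for the moment, N m; "grip_width": finger opening in m; "finger_force": force on a finger pad.
Only numpy, scipy, OpenCV 4.12 (cv2) and the standard library are available. Lean on these libraries where they do the work, as an engineer would, in place of code of your own. Each camera call takes 0.05 s, during which the arm holds its last target. There are 200 camera calls.

### The job

The kit drawer has been left open over the corner of the footstool frame: push it fully home until it clicks into its detent. Then take the open-triangle carpenter's square, lay it flat inside the frame's corner and press it in until one leg lies flush along the clamped back rail and the other along the front rail, which this swings out square on its single screw. Leave everything else on the bench where it lies, and finish with the gripper still holding the square, pressed firmly against both rails.

Things in the scene. Friction and masses are not known exactly. Their poses are not given: they have to be found in the camera images.
- cabinet: bench-top grey steel kit cabinet, 260 deep x 320 wide x 125 mm high, fixed at the back of the bench, with two drawers; origin on the bench under the middle of its front plane (where the drawer's front face is when home); its x axis points from front to back (the way a drawer closes), y along its front, z up.
- kit_drawer (a joint): how far the upper drawer stands open, m: 0 fully home, grows as it comes out towards the robot, at most 0.19. About 1 N of friction; over the last 16 mm a spring detent resists with up to about 5 N more, and from about 6 mm it pulls the drawer home and keeps it there.
- drawer_front (a point): middle of the upper drawer's front face, moves with it: 102 mm above the bench. The face is flat, 314 mm wide, 67 to 123 mm above the bench; a folded pull lip along its lower edge (67 to 71 mm above the bench) sticks out 10 mm. The cabinet's top is at 125 mm.
- frame: clamped back rail of the footstool frame: pale wood 40 wide x 22 mm high, flat on the bench, immovable. Origin on the bench at the frame's inside corner; x runs along the rail's inner face (plane y = 0; rail y -40 to 0, x to 260 mm), away from the corner; y is where the front rail's inner face must point. A steel toggle clamp, 55 mm high, holds its far end (x 230 to 365 mm).
- front_rail: the front rail: pale wood 40 wide x 22 mm high, its end 240 mm from the screw. Origin on the bench under the screw, on its centre line; y runs along the rail away from the corner, x out of its inner face (which is 20 mm from the centre line) to the inside of the frame.
- lap_joint (a joint): angle of the front rail about the one vertical screw in the half-lap corner, rad: 0 exactly square to the back rail, positive toed in (inside angle under 90 degrees), negative opened too far. The screw is at x = -20, y = -20 mm in the frame's axes. Stiff (about 0.7 N m of friction), stays where it is put. Starts toed in by 0.06 to 0.15.
- square: carpenter's assembly square: open aluminium triangle of three bars 16 wide x 18 mm high, about 0.35 kg, lying flat. Origin on its underside, mid sloping bar (164 mm long): grip it here across the bar, one finger in the open middle. x and y run along the legs, outwards from the heel. Outer faces: planes x = -64.3 and y = -64.3 mm, straight from 12 to 128 mm from the heel; the heel is cut back.
- square_heel (a point): the square's heel: the point on the underside where the planes of its two outer faces meet, x = y = -64.3 mm in the square's axes. Fully home, it lies at the frame's origin and the square's axes lie along the frame's.
- staple_gun: bystander: dark staple gun lying on its side, 150 x 150 x 35 mm
- corner_block: bystander: small wooden block 44 x 44 x 22 mm, outside the frame's corner beside the front rail
- glue_bottle: bystander: white bottle, 60 mm across, 170 mm high
- screw_tub: bystander: small steel bowl, 76 mm across, 50 mm high
- tack_hammer: bystander: hammer, 270 mm long, lying flat
- tape_measure: bystander: tape measure, 66 x 34 x 60 mm

How it is judged:
By the outcome, as a careful person would: the job done as asked, in the order asked, and still so for the second after the job is handed in, while the arm keeps its last pose, push and grip.
It also fails if it takes over 64 s, if anything falls off the work surface, if the arm or the gripper's body presses on something with over 40 N, if the wrist force passes 120 N, or if a joint passes its speed limit or range.

## Working session

There is one attempt and no reset: what is moved stays moved. The work goes in short steps, Python scripts to look and compute and a shell command to move; the robot and the scene stay as the last step left them, time stands still between calls to the robot, and variables do not carry over. Pictures are saved under pics/ and viewed, at most 10 in all, crops included, and the job is handed in when it is done.

```bash
mkdir -p pics; ls; cat > h.py <<'E'
import numpy as np, cv2
from bench import robot
def model(cam, s=None):
    m=robot.camera_model(cam)
    if 'view' in m: T=np.linalg.inv(np.array(m['view']))
    else:
        W=np.eye(4); W[:3,:3]=np.array(s['orientation']); W[:3,3]=s['eef_pos']; T=W@np.array(m['T_tool_cam'])
    return m,T
def cloud(cam, depth, s=None):
    m,T=model(cam,s)
    K=np.array([[m['fx'],0,m['cx']],[0,m['fy'],m['cy']],[0,0,1.]])
    v,u=np.mgrid[0:384,0:512]
    p=cv2.undistortPoints(np.stack([u,v],-1).reshape(-1,1,2).astype(float),K,np.array([m['k1'],0,0,0,0.])).reshape(384,512,2)
    P=np.stack([p[...,0]*depth,-p[...,1]*depth,-depth],-1)
    P=P@T[:3,:3].T+T[:3,3]
    P[depth<=0]=np.nan
    return P
def shot(cam,name=None):
    s=robot.sense(); rgb,d=robot.camera(cam)
    if name: cv2.imwrite('pics/'+name,rgb[...,::-1])
    return rgb,d,cloud(cam,d,s)
E
python3 - <<'E'
from h import *
s=robot.sense(); print(s['orientation'],s['eef_pos'],s['t'])
a,d1,P1=shot('top'); 
out={}
for l in ['cabinet','kit_drawer','frame','front_rail','square','staple_gun','corner_block','glue_bottle','screw_tub','tack_hammer','tape_measure']:
    r=robot.outline_of('top',l)
    if r:
        m=r[0]['mask']; p=P1[m]; p=p[~np.isnan(p[:,0])]
        out[l]=m
        print(l,round(r[0]['score'],2),r[0]['rect'],np.percentile(p,[2,50,98],axis=0).round(3).tolist())
    else: print(l,'none')
np.savez('top.npz',P=P1,**out)
b,d2,P2=shot('scene')
cv2.imwrite('pics/a.png',a[...,::-1]);cv2.imwrite('pics/b.png',b[...,::-1])
E
```

```text
pics
[[-9.03146214e-01  4.29332641e-01 -6.32220901e-04]
 [ 4.29333076e-01  9.03144617e-01 -1.70618511e-03]
 [-1.61534055e-04 -1.81236797e-03 -9.99998345e-01]] [0.27884701 0.58646124 0.249086  ] 0.0
cabinet 0.64 [209.5, 58.9, 106.3, 146.6] [[0.522, -0.153, 0.066], [0.731, -0.004, 0.121], [0.946, 0.145, 0.131]]
kit_drawer 0.63 [215.3, 140.5, 105.0, 63.2] [[0.518, -0.148, 0.065], [0.614, -0.004, 0.075], [0.712, 0.14, 0.124]]
frame 0.87 [161.8, 175.7, 127.1, 80.5] [[0.365, -0.07, 0.001], [0.561, 0.152, 0.023], [0.604, 0.308, 0.054]]
front_rail none
square 0.95 [169.0, 206.4, 57.0, 33.2] [[0.415, 0.138, 0.004], [0.448, 0.21, 0.018], [0.506, 0.294, 0.025]]
staple_gun 0.84 [321.5, 180.2, 48.6, 54.3] [[0.429, -0.328, 0.0], [0.52, -0.277, 0.03], [0.58, -0.202, 0.041]]
corner_block none
glue_bottle 0.78 [106.0, 164.9, 25.8, 21.1] [[0.583, 0.429, 0.009], [0.604, 0.446, 0.112], [0.635, 0.473, 0.173]]
screw_tub 0.6 [104.6, 204.0, 20.6, 18.9] [[0.457, 0.442, -0.002], [0.493, 0.485, 0.021], [0.526, 0.51, 0.054]]
tack_hammer 0.65 [360.0, 123.0, 49.3, 79.8] [[0.535, -0.47, 0.003], [0.667, -0.394, 0.023], [0.772, -0.319, 0.032]]
tape_measure 0.78 [169.0, 135.4, 14.9, 26.2] [[0.677, 0.263, -0.001], [0.708, 0.281, 0.055], [0.744, 0.309, 0.064]]
```

```bash
python3 - <<'E'
import cv2
a=cv2.imread('pics/a.png')[50:290,90:410]; cv2.imwrite('pics/a2.png',cv2.resize(a,(800,600),interpolation=cv2.INTER_CUBIC))
E
```

```text
(no output)
```

View pics/a2.png

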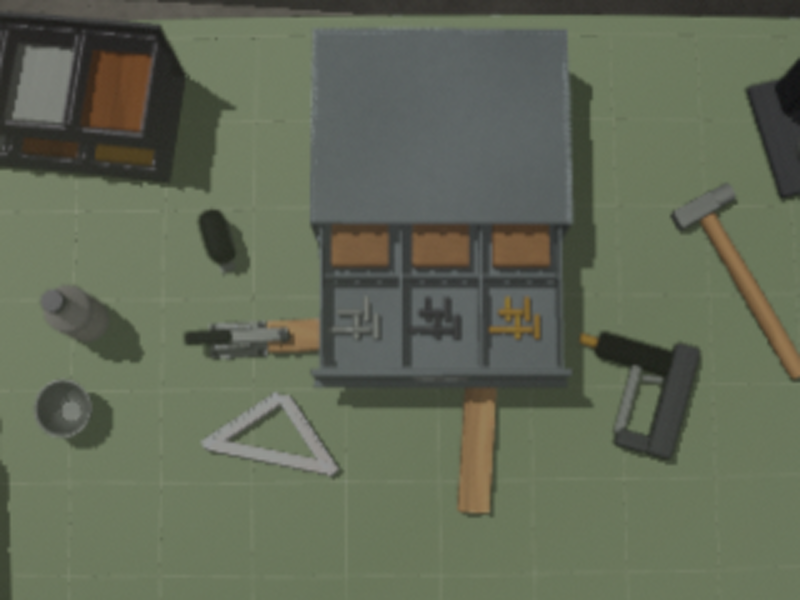

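View pics/b.png

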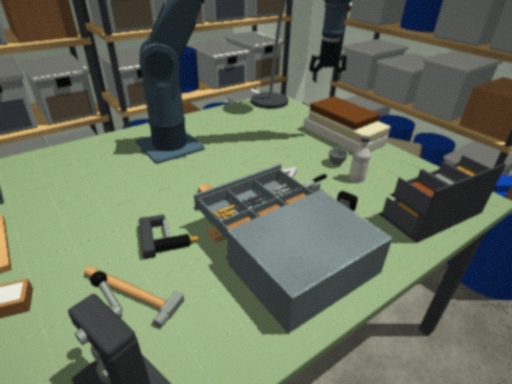

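```bash
python3 - <<'E'
from h import *
z=np.load('top.npz'); P=z['P']
m=z['square']; p=P[m]; p=p[(p[:,2]>0.01)&(p[:,2]<.03)][:,:2].astype(np.float32)
t=cv2.minEnclosingTriangle(p.reshape(-1,1,2)); print('tri',t[1].reshape(3,2).round(4).tolist())
# drawer front: top edge of face
X=P.reshape(-1,3)
f=X[(X[:,2]>.108)&(X[:,2]<.135)&(abs(X[:,1])<.17)&(X[:,0]>.45)&(X[:,0]<.58)]
for lo in np.arange(-.15,.15,.05):
    q=f[(f[:,1]>lo)&(f[:,1]<lo+.05)]; print('front y',round(lo,2),np.sort(q[:,0])[:4].round(4), len(q))
c=X[(X[:,2]>.118)&(X[:,2]<.14)&(abs(X[:,1])<.2)&(X[:,0]>.6)]
for lo in np.arange(-.15,.15,.05):
    q=c[(c[:,1]>lo)&(c[:,1]<lo+.05)]; print('cab y',round(lo,2),np.sort(q[:,0])[:4].round(4),np.sort(q[:,0])[-3:].round(4))
print(cv2.minAreaRect(c[:,:2].astype(np.float32)))
r=X[(X[:,2]>.012)&(X[:,2]<.032)&(X[:,1]>-.1)&(X[:,1]<0.02)&(X[:,0]>.33)&(X[:,0]<.51)]
b=cv2.boxPoints(cv2.minAreaRect(r[:,:2].astype(np.float32))); print('rail',b.round(4).tolist())
s=robot.sense(); print(s['t'],s['q'])
E
```

```text
tri [[0.4047999978065491, 0.12049999833106995], [0.44359999895095825, 0.3147999942302704], [0.5213000178337097, 0.1981000006198883]]
front y -0.15 [0.5233 0.5233 0.5234 0.5234] 60
front y -0.1 [0.5229 0.5238 0.5239 0.5241] 48
front y -0.05 [0.5227 0.5229 0.5229 0.5229] 62
front y 0.0 [0.5228 0.5233 0.5233 0.5234] 61
front y 0.05 [0.5244 0.5253 0.5253 0.5254] 50
front y 0.1 [0.5246 0.526  0.526  0.526 ] 63
cab y -0.15 [0.7056 0.7063 0.7064 0.7071] [0.956  0.9565 0.9566]
cab y -0.1 [0.7099 0.71   0.71   0.7101] [0.955  0.9552 0.957 ]
cab y -0.05 [0.7093 0.7098 0.7101 0.7101] [0.9563 0.9564 0.9569]
cab y 0.0 [0.7092 0.7095 0.71   0.7101] [0.9562 0.9567 0.957 ]
cab y 0.05 [0.7106 0.7108 0.7108 0.7111] [0.9563 0.9563 0.9576]
cab y 0.1 [0.6921 0.7077 0.7084 0.7106] [0.9609 0.9612 0.962 ]
((0.8272008299827576, -0.004705190658569336), (0.26984548568725586, 0.31969717144966125), 0.052553690969944)
rail [[0.329800009727478, -0.061400000005960464], [0.5080000162124634, -0.07509999722242355], [0.5110999941825867, -0.03480000048875809], [0.3328999876976013, -0.021199999377131462]]
0.65 [-68.36587336  30.73196627  -0.25229112  88.11612455   0.14882136
  61.15318032  -4.07988809]
```

```bash
cat > want.py <<'E'
import sys,numpy as np
from scipy.spatial.transform import Rotation as R
from bench import robot
# world x y z, yaw of tool x axis (deg): prints linear/dr in move units (linear beyond 1 must be split)
x,y,z,a=map(float,sys.argv[1:5]); s=robot.sense(); O=np.array(s['orientation'])
c,n=np.cos(np.radians(a)),np.sin(np.radians(a))
W=np.array([[c,n,0],[n,-c,0],[0,0,-1]])
print('lin',(O.T@(np.array([x,y,z])-s['eef_pos'])/.3).round(4).tolist(),'dr',(np.degrees(R.from_matrix(O.T@W).as_rotvec())/45).round(4).tolist(),'t',s['t'],'pos',np.round(s['eef_pos'],4).tolist(),'F',np.round(s['contact_force'],1).tolist(),'M',np.round(s['ft_torque'],2).tolist(),'w',round(float(s['grip_width']),4),'ff',s['finger_force'])
E
r='{"linear":[-0.453,-0.513,0],"dr":[0,0,-0.565]}'; python3 -m crank '[{"linear":[-0.453,-0.513,0],"dr":[0,0,-0.565]},{"linear":[-0.453,-0.513,0],"dr":[0,0,-0.565]},{"linear":[-0.453,-0.513,0],"dr":[0,0,-0.565]},{"linear":[-0.453,-0.513,0],"dr":[0,0,-0.565]},{"linear":[-0.453,-0.513,0],"dr":[0,0,-0.565]}]' -1 60
python3 want.py 0.45 -0.005 0.25 180
```

```text
t: 1.15
eef_pos: [0.3386, 0.383, 0.2499]
orientation: [[-1.0, 0.008, 0.001], [0.008, 1.0, -0.004], [-0.001, -0.004, -1.0]]
contact_force: [-0.5, 0.6, -0.1]
grip_width: 0.0124
finger_force: 0.0
lin [-0.3822, -1.2901, 0.0051] dr [-0.005, 0.001, -0.0106] t 1.15 pos [0.3386, 0.383, 0.2499] F [-0.5, 0.6, -0.1] M [-0.04, -0.05, 0.04] w 0.0124 ff 0.0
```

```bash
python3 -m crank '[{"linear":[-0.19,-0.645,0],"dr":[0,0,0]},{"linear":[-0.19,-0.645,0],"dr":[0,0,0]},{"linear":[-0.19,-0.645,0],"dr":[0,0,0]},{"linear":[-0.19,-0.645,0],"dr":[0,0,0]},{"linear":[-0.19,-0.645,0],"dr":[0,0,0]}]' >/dev/null
python3 -m crank '[{"linear":[-0.19,-0.645,0],"dr":[0,0,0]},{"linear":[-0.19,-0.645,0],"dr":[0,0,0]},{"linear":[-0.19,-0.645,0],"dr":[0,0,0]},{"linear":[-0.19,-0.645,0],"dr":[0,0,0]},{"linear":[-0.19,-0.645,0],"dr":[0,0,0]}]' > /dev/null
python3 want.py 0.45 -0.005 0.10 180
```

```text
lin [0.0055, -0.0048, 0.5017] dr [-0.0031, 0.0026, -0.012] t 2.15 pos [0.4513, -0.0032, 0.2505] F [-0.6, 1.0, -1.1] M [0.01, 0.02, 0.02] w 0.0003 ff 0.0
```

```bash
python3 -m crank '[{"linear":[0,0,0.166],"dr":[0,0,-0.012]},{"linear":[0,0,0.33],"dr":[0,0,-0.012]},{"linear":[0,0,0.5],"dr":[0,0,-0.012]},{"linear":[-0.08,0,0.5],"dr":[0,0,-0.012]},{"linear":[-0.16,0,0.5],"dr":[0,0,-0.012]}]' |tail -4
python3 -m crank '[{"linear":[-0.03,0,0],"dr":[0,0,0]},{"linear":[-0.06,0,0],"dr":[0,0,0]},{"linear":[-0.1,0,0],"dr":[0,0,0]},{"linear":[-0.15,0,0],"dr":[0,0,0]},{"linear":[-0.2,0,0],"dr":[0,0,0]}]' | tail -4
python3 want.py 0.688 -0.005 0.10 180
```

```text
orientation: [[-1.0, -0.01, -0.004], [-0.01, 1.0, 0.0], [0.004, 0.0, -1.0]]
contact_force: [1.3, 0.1, 0.8]
grip_width: -0.0001
finger_force: 0.0
orientation: [[-1.0, -0.009, -0.002], [-0.009, 1.0, 0.0], [0.002, 0.0, -1.0]]
contact_force: [-2.0, -0.8, -0.1]
grip_width: 0.0
finger_force: 0.0
lin [-0.4365, -0.0329, -0.0005] dr [0.0002, -0.0024, 0.0121] t 3.15 pos [0.557, 0.0036, 0.1001] F [-2.0, -0.8, -0.1] M [-0.09, 0.25, -0.02] w 0.0 ff 0.0
```

```bash
python3 -m crank '[{"linear":[-0.06,-0.01,0],"dr":[0,0,0]},{"linear":[-0.12,-0.02,0],"dr":[0,0,0]},{"linear":[-0.18,-0.03,0],"dr":[0,0,0]},{"linear":[-0.24,-0.03,0],"dr":[0,0,0]},{"linear":[-0.3,-0.03,0],"dr":[0,0,0]}]' |tail -3
python3 -m crank '[{"linear":[-0.02,0,0],"dr":[0,0,0]},{"linear":[-0.04,0,0],"dr":[0,0,0]},{"linear":[-0.06,0,0],"dr":[0,0,0]},{"linear":[-0.08,0,0],"dr":[0,0,0]},{"linear":[-0.1,0,0],"dr":[0,0,0]}]' | tail -3
python3 want.py 0.688 -0.005 0.10 180
```

```text
contact_force: [-1.2, -1.3, 1.1]
grip_width: -0.0002
finger_force: 0.0
contact_force: [-6.6, -0.1, 5.1]
grip_width: -0.0001
finger_force: 0.0
lin [-0.0357, -0.0019, 0.0001] dr [0.0002, -0.0023, 0.0119] t 4.15 pos [0.6773, -0.0045, 0.1001] F [-6.6, -0.1, 5.1] M [0.08, 1.06, -0.07] w -0.0001 ff 0.0
```

```bash
python3 -m crank '[{"linear":[-0.01,0,0],"dr":[0,0,0]},{"linear":[-0.02,0,0],"dr":[0,0,0]},{"linear":[-0.028,0,0],"dr":[0,0,0]},{"linear":[-0.036,0,0],"dr":[0,0,0]},{"linear":[-0.036,0,0],"dr":[0,0,0]}]' |sed -n '2p;4,6p'
python3 want.py 0.688 -0.005 0.10 180; python3 - <<'E'
from h import *
a,d,P=shot('top'); X=P.reshape(-1,3)
cv2.imwrite('pics/c.png',cv2.resize(a[50:290,90:410,::-1],(800,600),interpolation=cv2.INTER_CUBIC))
f=X[(X[:,2]>.105)&(X[:,2]<.13)&(abs(X[:,1]-.08)<.06)&(X[:,0]>.45)&(X[:,0]<.8)]
print(np.sort(f[:,0])[:10].round(4))
E
```

```text
eef_pos: [0.6884, -0.0045, 0.0996]
contact_force: [-1.5, -0.3, -1.1]
grip_width: -0.0001
finger_force: 0.0
lin [0.0012, -0.0016, -0.0014] dr [-0.0001, -0.0012, 0.012] t 4.65 pos [0.6884, -0.0045, 0.0996] F [-1.5, -0.3, -1.1] M [-0.0, 0.31, -0.03] w -0.0001 ff 0.0
[0.7003 0.7003 0.7003 0.7004 0.7007 0.7007 0.7007 0.7008 0.7008 0.701 ]
```

View pics/c.png

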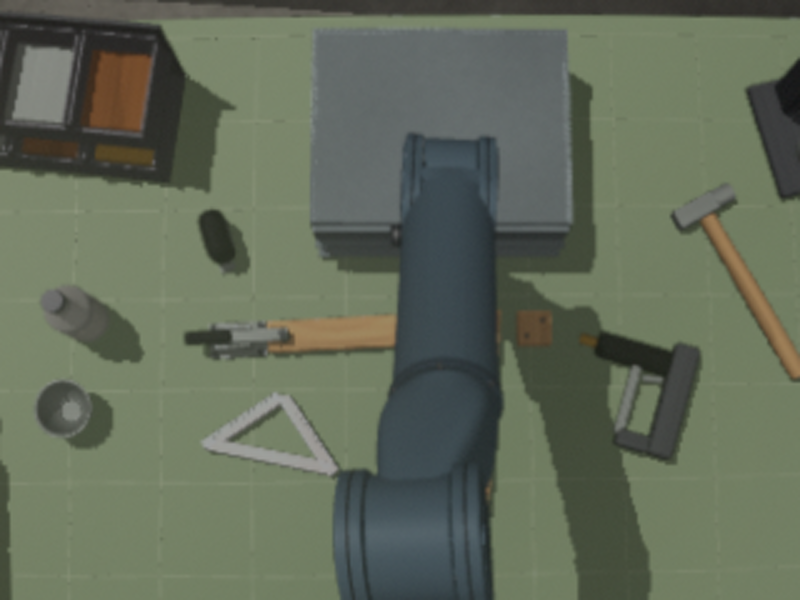

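```bash
python3 -m crank '[{"linear":[-0.007,0,0],"dr":[0,0,0]},{"linear":[-0.014,0,0],"dr":[0,0,0]},{"linear":[-0.021,0,0],"dr":[0,0,0]},{"linear":[-0.021,0,0],"dr":[0,0,0]},{"linear":[-0.021,0,0],"dr":[0,0,0]}]' |sed -n '2p;4,6p'
```

```text
eef_pos: [0.688, -0.0046, 0.0974]
contact_force: [-17.6, -0.3, 3.2]
grip_width: 0.0002
finger_force: 0.0
```

```bash
python3 -m crank '[{"linear":[0.16,0,0],"dr":[0,0,0]},{"linear":[0.25,0,-0.1],"dr":[0,0,-0.19]},{"linear":[0.35,0.08,-0.2],"dr":[0,0,-0.38]},{"linear":[0.45,0.16,-0.3],"dr":[0,0,-0.57]},{"linear":[0.55,0.24,-0.38],"dr":[0,0,-0.76]}]' 1 |sed -n '2p;4,6p'
python3 want.py 0.432 0.216 0.25 258.6
python3 -c "
from bench import robot;print(robot.sense()['q'])"
```

```text
eef_pos: [0.5291, 0.0667, 0.2159]
contact_force: [1.2, 0.7, -0.1]
grip_width: 0.0724
finger_force: 0.0
lin [-0.0213, 0.5931, -0.1144] dr [-0.0033, 0.0026, -0.9676] t 5.7 pos [0.5291, 0.0667, 0.2159] F [1.2, 0.7, -0.1] M [0.08, 0.02, 0.01] w 0.0724 ff 0.0
[-12.60521536  21.70733893   0.7145404  107.92004915  -0.31594379
  50.19255333 113.32000659]
```

```bash
python3 -m crank '[{"linear":[0,0.12,-0.114],"dr":[0,0,-0.19]},{"linear":[-0.01,0.25,-0.114],"dr":[0,0,-0.38]},{"linear":[-0.02,0.38,-0.114],"dr":[0,0,-0.57]},{"linear":[-0.021,0.49,-0.114],"dr":[0,0,-0.76]},{"linear":[-0.021,0.593,-0.114],"dr":[0,0,-0.95]}]' 1 |sed -n '4,6p'
python3 want.py 0.432 0.216 0.25 258.6
python3 - <<'E'
from h import *
z=np.load('top.npz')
a,d,P=shot('top'); X=P.reshape(-1,3)
rs={}
for l in ['frame','front_rail','square']:
    r=robot.outline_of('top',l)
    for k in r[:2]: print(l,round(k['score'],2),k['rect'])
    if r: rs[l]=r[0]['mask']
np.savez('top2.npz',P=P,**rs)
r=X[(X[:,2]>.014)&(X[:,2]<.032)&(X[:,1]>-.12)&(X[:,1]<0.0)&(X[:,0]>.33)&(X[:,0]<.53)]
print('rail',cv2.boxPoints(cv2.minAreaRect(r[:,:2].astype(np.float32))).round(4).tolist())
r=X[(X[:,2]>.014)&(X[:,2]<.032)&(X[:,1]>0.02)&(X[:,1]<0.12)&(X[:,0]>.5)&(X[:,0]<.65)]
print('back',cv2.boxPoints(cv2.minAreaRect(r[:,:2].astype(np.float32))).round(4).tolist())
w,d,Pw=shot('wrist')
np.savez('wr.npz',P=Pw,rgb=w)
cv2.imwrite('pics/d.png',np.hstack([cv2.resize(a[150:270,150:310,::-1],(512,384)),]) ); cv2.imwrite('pics/w.png',w[...,::-1])
r=robot.outline_of('wrist','square'); 
for k in r[:1]:
    m=k['mask'];p=Pw[m];p=p[(p[:,2]>0.01)&(p[:,2]<.03)][:,:2].astype(np.float32)
    print(k['score'],k['rect'],cv2.minEnclosingTriangle(p.reshape(-1,1,2))[1].reshape(3,2).round(4).tolist())
E
```

```text
contact_force: [0.2, -0.5, -0.1]
grip_width: 0.0852
finger_force: 0.0
lin [0.0051, 0.0008, -0.0041] dr [-0.0021, 0.002, -0.0159] t 6.2 pos [0.4326, 0.2174, 0.2488] F [0.2, -0.5, -0.1] M [-0.05, -0.02, -0.01] w 0.0852 ff 0.0
frame 0.97 [163.1, 172.5, 127.3, 83.6]
front_rail 0.73 [272.0, 172.3, 20.0, 83.9]
front_rail 0.53 [300.4, 173.9, 8.8, 11.6]
square 0.87 [191.7, 211.2, 34.6, 28.7]
square 0.34 [358.8, 123.6, 50.1, 78.0]
rail [[0.35679998993873596, -0.06319999694824219], [0.5292999744415283, -0.07649999856948853], [0.5324000120162964, -0.036400001496076584], [0.35989999771118164, -0.023099999874830246]]
back [[0.5687999725341797, 0.11919999867677689], [0.5742999911308289, 0.01860000006854534], [0.6151999831199646, 0.020800000056624413], [0.6097000241279602, 0.12139999866485596]]
0.86 [188.3, 85.5, 78.9, 141.6] [[0.4440999925136566, 0.3172000050544739], [0.5210999846458435, 0.19750000536441803], [0.4036000072956085, 0.12020000070333481]]
```

View pics/w.png

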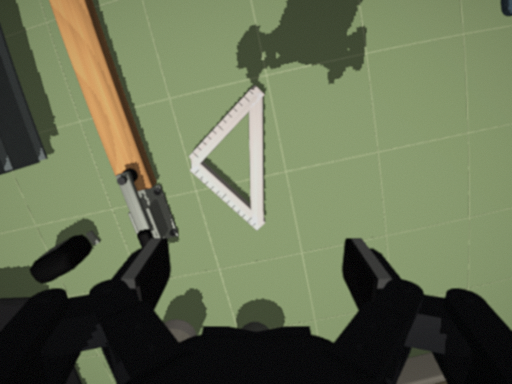

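View pics/d.png

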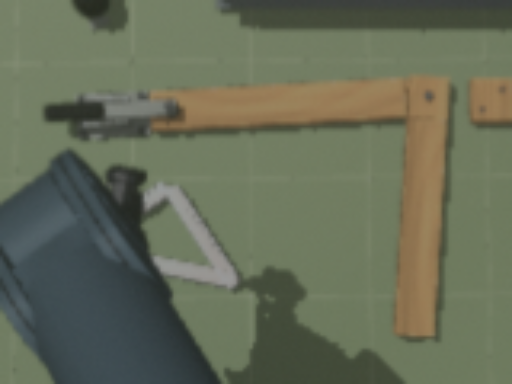

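```bash
python3 - <<'E'
from h import *
P1=np.load('top2.npz')['P'].reshape(-1,3);P2=np.load('wr.npz')['P'].reshape(-1,3)
for n,X,lo,hi in (('top',P1,.0,.2),('wrist',P2,-.1,.22)):
    r=X[(X[:,2]>.016)&(X[:,2]<.03)&(X[:,1]>lo)&(X[:,1]<hi)&(X[:,0]>.53)&(X[:,0]<.64)]
    print(n,len(r),r[:,1].min() if len(r) else '')
    R=[]
    for y in np.arange(lo,hi,.01):
        q=r[(r[:,1]>y)&(r[:,1]<y+.01)]
        if len(q)>5: R.append((y+.005,np.percentile(q[:,0],2),np.percentile(q[:,0],98)))
    R=np.array(R)
    if len(R)>3:
        a=np.polyfit(R[:,0],R[:,1],1);b=np.polyfit(R[:,0],R[:,2],1);print('inner',a,np.std(np.polyval(a,R[:,0])-R[:,1]),'outer',b)
        print('yaw',90-np.degrees(np.arctan(a[0])),90-np.degrees(np.arctan(b[0])),'width',b[1]-a[1])
E
```

```text
top 715 0.0013424556036275848
inner [-0.05025432  0.5768432 ] 0.0007435956326624471 outer [-0.04265029  0.61332996]
yaw 92.87694022580631 92.44220131578605 width 0.03648676212623392
wrist 6529 -0.013084120190417214
inner [-0.07598059  0.57995719] 0.005623257417282519 outer [-0.08505501  0.61659176]
yaw 94.34501846965078 94.86159203168499 width 0.03663456967813028
```

```bash
python3 -m crank '[{"linear":[0,0,0.16],"dr":[0,0,0]},{"linear":[0,0,0.32],"dr":[0,0,0]},{"linear":[0,0,0.44],"dr":[0,0,0]},{"linear":[0,0,0.54],"dr":[0,0,0]},{"linear":[0,0,0.58],"dr":[0,0,0]}]' -0.05 |sed -n '4,6p'
python3 want.py 0.4321 0.2169 0.024 257.8
python3 - <<'E'
from h import *
w,d,P=shot('wrist','e.png')
E
```

```text
contact_force: [-1.0, 0.4, -0.6]
grip_width: 0.041
finger_force: 0.0
lin [-0.0104, 0.0028, 0.1589] dr [0.0031, -0.0041, -0.0103] t 7.0 pos [0.4324, 0.2138, 0.0717] F [-1.0, 0.4, -0.6] M [0.02, 0.03, -0.06] w 0.041 ff 0.0
```

View pics/e.png

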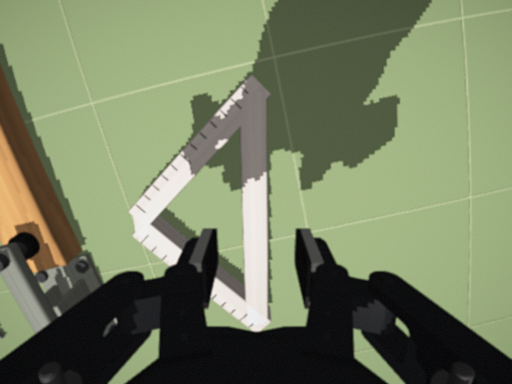

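```bash
python3 -m crank '[{"linear":[-0.01,0.003,0.04],"dr":[0,0,-0.01]},{"linear":[-0.01,0.003,0.08],"dr":[0,0,-0.01]},{"linear":[-0.01,0.003,0.12],"dr":[0,0,-0.01]},{"linear":[-0.01,0.003,0.158],"dr":[0,0,-0.01]},{"linear":[-0.01,0.003,0.158],"dr":[0,0,-0.01]}]' |sed -n '2p;4,6p'
python3 -m crank '[{"linear":[0,0,0],"dr":[0,0,0]},{"linear":[0,0,0],"dr":[0,0,0]},{"linear":[0,0,0],"dr":[0,0,0]},{"linear":[0,0,0],"dr":[0,0,0]},{"linear":[0,0,0],"dr":[0,0,0]}]' -1 110|sed -n '2p;4,6p'
```

```text
eef_pos: [0.432, 0.2184, 0.0255]
contact_force: [-0.6, -0.3, -0.1]
grip_width: 0.0408
finger_force: 0.0
eef_pos: [0.4333, 0.2191, 0.0276]
contact_force: [-1.3, -1.3, 6.3]
grip_width: 0.0124
finger_force: 108.4
```

```bash
python3 -m crank '[{"linear":[0,0,-0.02],"dr":[0,0,0]},{"linear":[0,0,-0.06],"dr":[0,0,0]},{"linear":[0,0,-0.12],"dr":[0,0,0]},{"linear":[0,0,-0.16],"dr":[0,0,0]},{"linear":[0,0,-0.16],"dr":[0,0,0]}]' |sed -n '2p;4,6p'
python3 want.py 0.432 0.217 0.07 257.8
python3 - <<'E'
from h import *
w,d,P=shot('wrist','f.png')
r=robot.outline_of('wrist','square')
m=r[0]['mask'];p=P[m];p=p[~np.isnan(p[:,0])];print(r[0]['score'],r[0]['rect'],np.percentile(p,[5,50,95],axis=0).round(4))
p=p[(p[:,2]>.03)&(p[:,2]<.085)];c=p.mean(0);u,s,v=np.linalg.svd(p-c);print('plane n',v[2],'c',c)
np.savez('held.npz',P=P,m=m)
E
```

```text
eef_pos: [0.434, 0.2195, 0.0766]
contact_force: [0.9, 0.7, -4.1]
grip_width: 0.0122
finger_force: 108.2
lin [0.0094, 0.0048, 0.0221] dr [-0.0033, 0.003, 0.0028] t 8.55 pos [0.434, 0.2195, 0.0766] F [0.9, 0.7, -4.1] M [0.03, 0.08, 0.03] w 0.0122 ff 108.16425204277039
0.98 [94.0, 55.1, 186.5, 273.8] [[0.4152 0.1401 0.0644]
 [0.438  0.1788 0.0663]
 [0.5025 0.2484 0.0674]]
plane n [0.01941074 0.00779154 0.99978123] c [0.4493966  0.18387588 0.0658968 ]
```

View pics/f.png

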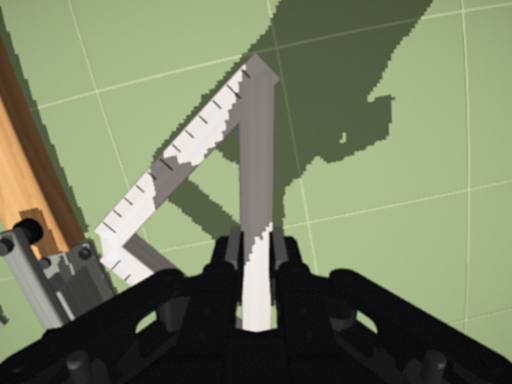

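```bash
python3 - <<'E'
from h import *
z=np.load('held.npz'); s=robot.sense(); O=np.array(s['orientation'])
p=z['P'][z['m']]; p=p[(p[:,2]>.06)&(p[:,2]<.072)]
q=(p-s['eef_pos'])@O
R=[]
for x in np.arange(-.1,.1,.005):
    k=q[(q[:,0]>x)&(q[:,0]<x+.005)&(abs(q[:,1])<.02)]
    if len(k)>10:
        R.append((x,k[:,1].min(),k[:,1].max(),k[:,2].mean()))
print(np.array(R).round(4)); print('ext',q.min(0),q.max(0))
# leg outer face: tool coordinates extreme
t=cv2.minEnclosingTriangle(q[:,:2].astype(np.float32).reshape(-1,1,2))[1].reshape(3,2);print(t)
E
python3 want.py 0.5484 0.0 0.08 227.7
```

```text
[[-0.05   -0.0076  0.0074  0.0084]
 [-0.045  -0.0076  0.0073  0.0084]
 [-0.04   -0.0081  0.0072  0.0084]
 [-0.035  -0.0075  0.0066  0.0085]
 [-0.03   -0.0074  0.006   0.0084]
 [-0.025  -0.0073  0.0059  0.0085]
 [-0.02   -0.0067  0.0058  0.0084]
 [-0.015  -0.0066  0.0057  0.0084]
 [-0.01   -0.0061  0.0052  0.0085]
 [-0.005  -0.0066  0.0052  0.0085]
 [ 0.     -0.0065  0.0051  0.0085]
 [ 0.005  -0.0069  0.0055  0.0086]
 [ 0.01   -0.0083  0.0069  0.0086]
 [ 0.015  -0.0082  0.0069  0.0086]
 [ 0.02   -0.0082  0.0073  0.0086]
 [ 0.025  -0.0086  0.0072  0.0086]
 [ 0.03   -0.0085  0.0071  0.0086]
 [ 0.035  -0.0084  0.007   0.0086]
 [ 0.04   -0.0084  0.007   0.0086]
 [ 0.045  -0.0088  0.0069  0.0086]
 [ 0.05   -0.0199  0.0072  0.0087]
 [ 0.055  -0.02    0.0072  0.0087]
 [ 0.06   -0.02    0.0071  0.0086]
 [ 0.065  -0.0199  0.007   0.0086]
 [ 0.07   -0.02    0.007   0.0086]
 [ 0.075  -0.0178  0.0081  0.0087]
 [ 0.08   -0.013   0.0093  0.0087]
 [ 0.085  -0.0083  0.0055  0.0087]
 [ 0.09   -0.003   0.0008  0.0089]]
ext [-0.05038103 -0.08163307  0.00597089] [0.09173388 0.00934755 0.01502597]
[[-0.05533637  0.00730009]
 [ 0.10325437  0.00968477]
 [-0.00653539 -0.09966104]]
lin [0.6329, -0.529, -0.0167] dr [-0.0004, 0.0006, 0.6718] t 8.65 pos [0.4329, 0.2188, 0.075] F [0.3, 0.1, -3.4] M [0.04, 0.06, -0.08] w 0.0127 ff 108.15880537033081
```

```bash
python3 want.py 0.495 0.0548 0.1 227.7
```

```text
lin [0.4914, -0.3168, -0.0834] dr [-0.0004, 0.0006, 0.6718] t 8.65 pos [0.4329, 0.2188, 0.075] F [0.3, 0.1, -3.4] M [0.04, 0.06, -0.08] w 0.0127 ff 108.15880537033081
```

```bash
python3 -m crank '[{"linear":[0.08,-0.03,-0.083],"dr":[0,0,0]},{"linear":[0.18,-0.1,-0.083],"dr":[0,0,0.16]},{"linear":[0.28,-0.17,-0.083],"dr":[0,0,0.32]},{"linear":[0.38,-0.24,-0.083],"dr":[0,0,0.48]},{"linear":[0.46,-0.3,-0.083],"dr":[0,0,0.62]}]' >/dev/null
python3 -m crank '[{"linear":[0.02,-0.04,0],"dr":[0,0,0.05]},{"linear":[0.02,-0.04,0],"dr":[0,0,0.05]},{"linear":[0.02,-0.04,0],"dr":[0,0,0.05]},{"linear":[0.02,-0.04,0.0],"dr":[0,0,0.05]},{"linear":[0.02,-0.04,0.0],"dr":[0,0,0.05]}]' >/dev/null
python3 want.py 0.495 0.0548 0.0275 227.7
python3 - <<'E'
from h import *
w,d,P=shot('wrist','g.png'); np.savez('g.npz',P=P)
E
```

```text
lin [0.0029, 0.005, 0.2402] dr [0.0012, 0.0001, 0.0059] t 9.65 pos [0.4967, 0.0544, 0.0996] F [0.6, 0.6, -4.1] M [0.09, 0.02, -0.01] w 0.0122 ff 108.89565467834473
```

View pics/g.png

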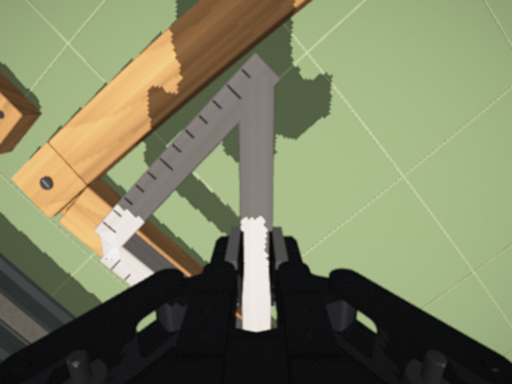

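```bash
python3 - <<'E'
from h import *
P=np.load('g.npz')['P']
print('screw',P[178:189,41:52].reshape(-1,3).mean(0))
X=P.reshape(-1,3); r=X[(X[:,2]>.017)&(X[:,2]<.028)&(X[:,0]>.35)&(X[:,1]<.0)&(X[:,1]>-.09)]
R=[]
for x in np.arange(.36,.56,.01):
    k=r[(r[:,0]>x)&(r[:,0]<x+.01)]
    if len(k)>20: R.append((x+.005,np.percentile(k[:,1],1),np.percentile(k[:,1],99)))
R=np.array(R);print(R.round(4)); a=np.polyfit(R[:,0],R[:,1],1);print(a,np.degrees(np.arctan(a[0])))
E
```

```text
screw [nan nan nan]
[[ 0.385  -0.0282 -0.0245]
 [ 0.395  -0.0367 -0.025 ]
 [ 0.405  -0.045  -0.0257]
 [ 0.415  -0.0536 -0.0266]
 [ 0.425  -0.0627 -0.0275]
 [ 0.435  -0.0678 -0.0284]
 [ 0.445  -0.0682 -0.029 ]
 [ 0.455  -0.069  -0.0297]
 [ 0.465  -0.0698 -0.0306]
 [ 0.475  -0.0708 -0.0316]
 [ 0.485  -0.071  -0.0323]
 [ 0.495  -0.0721 -0.0331]
 [ 0.505  -0.0731 -0.0338]
 [ 0.515  -0.0735 -0.0343]
 [ 0.525  -0.0744 -0.0352]
 [ 0.535  -0.075  -0.036 ]
 [ 0.545  -0.0757 -0.0365]
 [ 0.555  -0.0767 -0.0373]
 [ 0.565  -0.0776 -0.0379]]
[-0.21226895  0.03551016] -11.984232686037563
```

```bash
python3 -m crank '[{"linear":[0.003,0.005,0.08],"dr":[0,0,0.006]},{"linear":[0.003,0.005,0.16],"dr":[0,0,0.006]},{"linear":[0.003,0.005,0.21],"dr":[0,0,0.006]},{"linear":[0.003,0.005,0.235],"dr":[0,0,0.006]},{"linear":[0.003,0.005,0.238],"dr":[0,0,0.006]}]' >/dev/null
python3 want.py 0.495 0.0548 0.0275 227.7
```

```text
lin [-0.002, 0.0036, 0.0016] dr [0.0008, -0.0006, -0.0028] t 10.2 pos [0.4954, 0.0536, 0.028] F [-0.3, 0.8, -3.7] M [0.03, -0.0, 0.06] w 0.0123 ff 108.91902565956116
```

```bash
python3 -m crank '[{"linear":[0,0,0.003],"dr":[0,0,0]},{"linear":[-0.008,-0.008,0.003],"dr":[0,0,0]},{"linear":[-0.016,-0.016,0.003],"dr":[0,0,0]},{"linear":[-0.023,-0.023,0.003],"dr":[0,0,0]},{"linear":[-0.028,-0.028,0.003],"dr":[0,0,0]}]' >/dev/null
python3 want.py 0.495 0.0548 0.0275 227.7
```

```text
lin [0.0266, 0.0347, 0.0006] dr [-0.0005, 0.0005, -0.0044] t 10.7 pos [0.5081, 0.0537, 0.0277] F [-1.6, 0.6, -2.0] M [0.0, 0.21, -0.07] w 0.0122 ff 109.10369038581848
```

```bash
python3 -m crank '[{"linear":[-0.003,-0.003,0.002],"dr":[0,0,0]},{"linear":[-0.006,-0.006,0.002],"dr":[0,0,0]},{"linear":[-0.009,-0.009,0.002],"dr":[0,0,0]},{"linear":[-0.009,-0.009,0.002],"dr":[0,0,0]},{"linear":[-0.009,-0.009,0.002],"dr":[0,0,0]}]' >/dev/null
python3 want.py 0.495 0.0548 0.0275 227.7
```

```text
lin [0.0275, 0.0358, 0.0004] dr [0.0047, -0.0057, -0.0041] t 11.2 pos [0.5085, 0.0536, 0.0275] F [-11.2, -0.6, 18.4] M [0.08, 2.33, -0.08] w 0.0126 ff 111.76514267921448
```

```bash
python3 -m crank '[{"linear":[0.01,-0.01,-0.0015],"dr":[0,0,0]},{"linear":[0.02,-0.02,-0.0015],"dr":[0,0,0]},{"linear":[0.03,-0.03,-0.0015],"dr":[0,0,0]},{"linear":[0.04,-0.04,-0.0015],"dr":[0,0,0]},{"linear":[0.05,-0.05,-0.0015],"dr":[0,0,0]}]' >/dev/null
python3 want.py 0.5116 0.0205 0.0275 227.7
python3 -m crank '[{"linear":[0.005,-0.005,0],"dr":[0,0,0]},{"linear":[0.01,-0.01,0],"dr":[0,0,0]},{"linear":[0.015,-0.015,0],"dr":[0,0,0]},{"linear":[0.02,-0.02,0],"dr":[0,0,0]},{"linear":[0.02,-0.02,0],"dr":[0,0,0]}]' >/dev/null
python3 want.py 0.5116 0.0205 0.0275 227.7
```

```text
lin [0.0405, -0.0355, 0.0001] dr [0.0043, 0.0038, -0.0006] t 11.7 pos [0.5119, 0.0367, 0.0276] F [-5.6, 13.3, 5.5] M [2.92, 1.12, -0.18] w 0.0121 ff 110.20017385482788
lin [0.0206, -0.0165, 0.0002] dr [0.0048, 0.0036, -0.001] t 12.2 pos [0.5121, 0.0284, 0.0276] F [-5.3, 11.8, 6.2] M [2.52, 1.16, -0.27] w 0.0121 ff 110.22783049722811
```

```bash
python3 -m crank '[{"linear":[0.002,-0.006,0],"dr":[0,0,0]},{"linear":[0.004,-0.012,0],"dr":[0,0,0]},{"linear":[0.007,-0.017,0],"dr":[0,0,0]},{"linear":[0.01,-0.02,0],"dr":[0,0,0]},{"linear":[0.01,-0.02,0],"dr":[0,0,0]}]' >/dev/null
python3 want.py 0.5116 0.0205 0.0275 227.7
python3 - <<'E'
from h import *
w,d,P=shot('wrist','i.png'); np.savez('i.npz',P=P)
X=P.reshape(-1,3); r=X[(X[:,2]>.0195)&(X[:,2]<.028)&(X[:,0]>.35)&(X[:,1]<.0)&(X[:,1]>-.12)]
R=[]
for x in np.arange(.34,.56,.01):
    k=r[(r[:,0]>x)&(r[:,0]<x+.01)]
    if len(k)>20: R.append((x+.005,np.percentile(k[:,1],1),np.percentile(k[:,1],99)))
R=np.array(R);print(R.round(4))
E
```

```text
lin [0.0145, -0.0085, 0.0001] dr [0.0107, 0.0034, 0.0028] t 12.7 pos [0.5126, 0.0254, 0.0276] F [-11.1, 19.1, 12.4] M [4.26, 2.23, -0.23] w 0.0124 ff 110.97259973874316
[[ 0.425  -0.0501 -0.0435]
 [ 0.435  -0.0585 -0.0434]
 [ 0.445  -0.0669 -0.0435]
 [ 0.455  -0.0759 -0.0432]
 [ 0.465  -0.0817 -0.0432]
 [ 0.475  -0.0821 -0.043 ]
 [ 0.485  -0.0818 -0.0428]
 [ 0.495  -0.0817 -0.0428]
 [ 0.505  -0.0815 -0.0426]
 [ 0.515  -0.0812 -0.0423]
 [ 0.525  -0.0813 -0.0423]
 [ 0.535  -0.0809 -0.0423]
 [ 0.545  -0.0808 -0.0421]
 [ 0.555  -0.0808 -0.0417]
 [ 0.565  -0.0805 -0.0418]]
```

View pics/i.png

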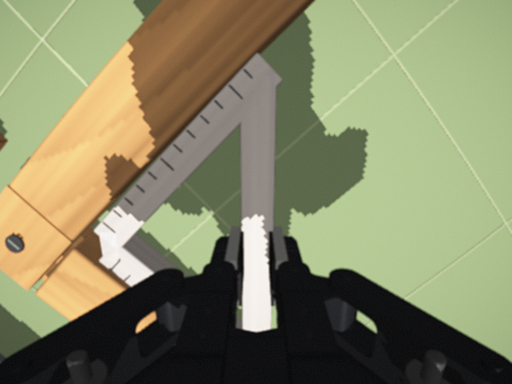

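```bash
cat > rail.py <<'E'
from h import *
import sys
s=robot.sense(); w,d,P=shot('wrist',sys.argv[1]); O=np.array(s['orientation'])
X=P.reshape(-1,3)
# front rail inner face top edge (z~22mm) and the square's y-leg outer edge (z~18 mm at tool-relative position)
r=X[(X[:,2]>.0195)&(X[:,2]<.028)&(X[:,1]<-.03)&(X[:,1]>-.07)]
R=[(x+.005,np.percentile(k[:,1],99)) for x in np.arange(.42,.56,.01) for k in [r[(r[:,0]>x)&(r[:,0]<x+.01)]] if len(k)>20]
R=np.array(R); f=np.polyfit(R[:,0],R[:,1],1)
print('rail yaw',round(180+np.degrees(np.arctan(f[0])),2),'y@.5',round(np.polyval(f,.5),4),'tool a-45',round(np.degrees(np.arctan2(O[1,0],O[0,0]))%360-45,2))
q=X[(X[:,2]>.010)&(X[:,2]<.0192)&(X[:,1]<.0)]
S=np.array([(x+.005,np.percentile(k[:,1],3)) for x in np.arange(.45,.56,.01) for k in [q[(q[:,0]>x)&(q[:,0]<x+.01)]] if len(k)>20])
print('leg edge',S.round(4).tolist()); print('gap',[round(float(y-np.polyval(f,x)),4) for x,y in S])
E
python3 -m crank '[{"linear":[0.003,-0.003,-0.001],"dr":[0,0,0]},{"linear":[0.006,-0.006,-0.001],"dr":[0,0,0]},{"linear":[0.008,-0.008,-0.001],"dr":[0,0,0]},{"linear":[0.008,-0.008,-0.001],"dr":[0,0,0]},{"linear":[0.008,-0.008,-0.001],"dr":[0,0,0]}]' >/dev/null
python3 want.py 0.5116 0.0205 0.0275 227.7;python3 rail.py j.png
```

```text
lin [0.0047, 0.0012, 0.0003] dr [0.01, 0.0026, 0.0021] t 13.25 pos [0.5128, 0.0213, 0.0276] F [-9.2, 17.8, 8.2] M [3.88, 2.0, -0.22] w 0.0121 ff 110.50594598636962
rail yaw 182.46 y@.5 -0.0453 tool a-45 182.8
leg edge [[0.455, -0.0469], [0.465, -0.0461], [0.475, -0.0453], [0.485, -0.045], [0.495, -0.0448], [0.505, -0.0447], [0.515, -0.0443], [0.525, -0.0437], [0.535, -0.0436], [0.545, -0.0428], [0.555, -0.0423], [0.565, -0.041]]
gap [0.0004, 0.0008, 0.0011, 0.0009, 0.0008, 0.0004, 0.0004, 0.0005, 0.0002, 0.0006, 0.0006, 0.0015]
```

```bash
python3 -m crank '[{"linear":[0.001,-0.002,0],"dr":[0,0,0]},{"linear":[0.002,-0.003,0],"dr":[0,0,0]},{"linear":[0.002,-0.003,0],"dr":[0,0,0]},{"linear":[0.002,-0.003,0],"dr":[0,0,0]},{"linear":[0.002,-0.003,0],"dr":[0,0,0]}]' >/dev/null
python3 want.py 0.5116 0.0205 0.0275 227.7;python3 rail.py k.png
```

```text
lin [0.0046, 0.0015, 0.0003] dr [0.0111, 0.0032, 0.0031] t 13.8 pos [0.5129, 0.0212, 0.0276] F [-9.6, 20.5, 8.8] M [4.29, 2.15, -0.22] w 0.0123 ff 110.59814067324623
rail yaw 182.48 y@.5 -0.0453 tool a-45 182.84
leg edge [[0.455, -0.0469], [0.465, -0.0462], [0.475, -0.0454], [0.485, -0.0449], [0.495, -0.0448], [0.505, -0.0445], [0.515, -0.0442], [0.525, -0.0438], [0.535, -0.0434], [0.545, -0.0429], [0.555, -0.0424], [0.565, -0.0407]]
gap [0.0004, 0.0007, 0.001, 0.0011, 0.0007, 0.0006, 0.0005, 0.0004, 0.0004, 0.0004, 0.0006, 0.0018]
```

```bash
python3 -m crank '[{"linear":[0.001,-0.003,0],"dr":[0,0,0]},{"linear":[0.002,-0.005,0],"dr":[0,0,0]},{"linear":[0.003,-0.006,0],"dr":[0,0,0]},{"linear":[0.003,-0.006,0],"dr":[0,0,0]},{"linear":[0.003,-0.006,0],"dr":[0,0,0]}]' >/dev/null
python3 want.py 0.5116 0.0205 0.0275 227.7;python3 rail.py l.png
```

```text
lin [0.0044, 0.0017, 0.0002] dr [0.0139, 0.0037, 0.0048] t 14.35 pos [0.5129, 0.0212, 0.0276] F [-11.6, 24.5, 11.8] M [5.34, 2.56, -0.3] w 0.0121 ff 110.8958312496543
rail yaw 182.47 y@.5 -0.0453 tool a-45 182.91
leg edge [[0.455, -0.0468], [0.465, -0.0462], [0.475, -0.0455], [0.485, -0.045], [0.495, -0.0449], [0.505, -0.0445], [0.515, -0.0442], [0.525, -0.0438], [0.535, -0.0435], [0.545, -0.043], [0.555, -0.0423], [0.565, -0.0407]]
gap [0.0005, 0.0006, 0.001, 0.001, 0.0007, 0.0006, 0.0005, 0.0005, 0.0004, 0.0004, 0.0006, 0.0018]
```

```bash
python3 -m crank '[{"linear":[-0.003,-0.003,0],"dr":[0,0,0.005]},{"linear":[-0.006,-0.006,-0.001],"dr":[0,0,0.005]},{"linear":[-0.006,-0.006,-0.001],"dr":[0,0,0.005]},{"linear":[-0.006,-0.006,-0.001],"dr":[0,0,0.005]},{"linear":[-0.006,-0.006,-0.001],"dr":[0,0,0.005]}]' >/dev/null
python3 want.py 0.5116 0.0205 0.0275 227.7;python3 rail.py m.png
python3 - <<'E'
from h import *
a,d,P=shot('top','n.png'); X=P.reshape(-1,3)
P=np.load('wr.npz')['P'] if 0 else P
cv2.imwrite('pics/n2.png',cv2.resize(a[150:270,190:350,::-1],(800,600),interpolation=cv2.INTER_CUBIC))
f=X[(X[:,2]>.105)&(X[:,2]<.13)&(abs(X[:,1])<.15)&(X[:,0]>.45)&(X[:,0]<.8)]
print('drawer',np.sort(f[:,0])[[10,50]].round(4))
E
```

```text
lin [0.0047, 0.0021, 0.0002] dr [0.0179, -0.0009, 0.0002] t 14.9 pos [0.513, 0.0211, 0.0275] F [-17.2, 24.5, 16.7] M [5.27, 3.68, -0.17] w 0.0121 ff 111.47050436586142
rail yaw 182.49 y@.5 -0.0454 tool a-45 182.71
leg edge [[0.455, -0.0469], [0.465, -0.0461], [0.475, -0.0455], [0.485, -0.045], [0.495, -0.0449], [0.505, -0.0446], [0.515, -0.0442], [0.525, -0.0439], [0.535, -0.0435], [0.545, -0.0429], [0.555, -0.0423], [0.565, -0.0409]]
gap [0.0004, 0.0007, 0.001, 0.001, 0.0007, 0.0006, 0.0005, 0.0004, 0.0003, 0.0005, 0.0007, 0.0016]
drawer [0.4756 0.6991]
```

View pics/n2.png

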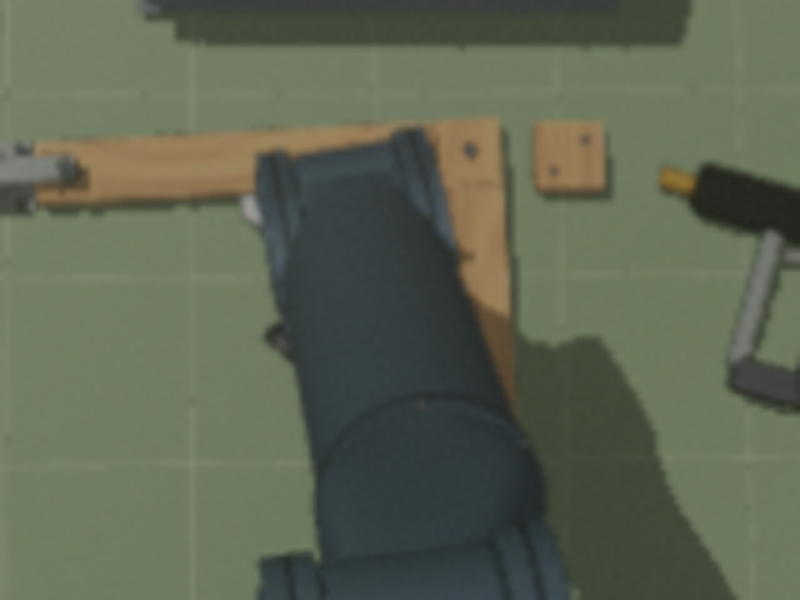

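```bash
python3 -c "
from bench import robot;print(robot.finish_job())"
```

```text
the job is handed in; nothing more can be done
None
```

The drawer is pushed fully home. The square lies in the corner, its legs against both rails, and the front rail measures square to within about 0.3°, which is as fine as the cameras resolve. The gripper still holds the square, pressing about 17 N on the back rail and 24 N on the front rail, and the job is handed in.

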